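# Change over the gauging slides

### The arm

A 6-joint arm with a two-finger parallel gripper is mounted at the origin on the work surface. World frame = base frame: x ahead of the robot, y to its left, z up, the work surface at z = 0. Lengths are in m, angles in rad, forces in N, time in s.
With the tool pointing down it reaches from about 0.3 to 0.775 m from the base axis. Payload 14.6 kg.
Tool frame: the origin (TCP) lies on the centre line of the jaws, within the pads' length; the fingertips stand 25 mm ahead of it and the grasp point (between the pads) lies 6 mm ahead of it (ctrl.tip_reach is the distance from the TCP to the fingertips, in m); z points along the fingers, y is the line along which they close (so a half turn about z gives the same grasp; the last joint's range is limited). The gripper opens to 94 mm and grips with 3 to 60 N. Pads are 16 mm wide; open, the fingers measure 119 mm over their backs; the gripper's body (75 mm by 177 mm) begins 78 mm behind the grasp point.
Start: joints at [-1.17, 0.3, 1.521, -0, 1.321, -0.067], TCP at [0.248, -0.491, 0.198] pointing down, gripper open.
Joint ranges: [-3.03, 3.03], [-0.79, 2.21], [0.23, 2.52], [-1.04, 4.18], [0, 3.07], [-2.55, 2.55]. Speed limits (rad/s): [2.22, 2.22, 2.57, 3.14, 3.14, 3.14].

### API

Orientations are given as [roll, pitch, yaw] about the fixed x, y, z axes, in that order (R = Rz(yaw) Ry(pitch) Rx(roll)).
In Python, from station import ctrl gives the robot as it stands. The module is installed in compiled form; this text tells all that it offers.
- The arm moves only by the tool apply_moves, never from a script. Its argument "deltas" is a list of rows, each a list of 7 numbers: the closure in counts, from 0 (fully open) to 255 (shut), then the shift along the world's x, y, z in cm, then the turn, a rotation vector about the world's x, y, z in rad. In form: [[jaw, tx, ty, tz, ax, ay, az], ...]. A call has 1 to 10 rows; each row shifts and turns the commanded pose from where the row before left it; what a row does not reach is not made up. A row lasts 1/10 s, in which the tool goes at most 50 mm and 8.59 degrees, less where a joint would pass 70% of its speed; a pose out of reach is approached as far as the arm can. A call with a gripper value outside its range is refused whole. The fingers move at their own pace and stop on an object; "grip_force" is the grip in N (left out, the last holds). Time passes only in rows, so rows that do not move let the fingers close. It gives the time, the measured TCP pose, the force, the opening and the grip force at its end, in the units of the state.
- ctrl.get_obs(): the state, without advancing time (a new reading comes with each control period).
- ctrl.camera(name): name is "scene" or "top"; returns a dict with "img" (384x512x3 uint8, red, green, blue), "K" (3x3 intrinsics, pixels), "pose" (4x4, takes a point from camera to world coordinates). Camera axes: x right, y up, looking along -z (the intrinsics and any distortion apply to the point x, -y, -z); pixel columns grow to the right and rows downward; lengths in m; the calibration is good to about 2 mm. A picture is of the moment at which its call begins. There is no depth.
- ctrl.hand_in(): hands the job in; it is judged then, once.
The state is a dict: "time_s": time; "qpos": joint angles; "joint_vel": joint speeds; "tau": joint torques, N m; "ee_pos": TCP position; "eef_rot": TCP orientation; "force": force on the tool from outside, world axes, zero at the start; "moment": the same for the moment, N m; "grip_width": finger opening in m; "grip_force": force on a finger pad.
Only numpy, scipy, OpenCV 4.12 (cv2) and the standard library are available. Lean on these libraries where they do the work, as an engineer would, in place of code of your own. Each camera call takes 0.05 s, during which the arm holds its last target. There are 200 camera calls.

### The job

Change over the gauging slides: push the slide with the empty nest fully home, and hook a fingertip behind the lip of the slide that carries the flanged bushing and draw it all the way out to its stop, in either order. Use only the fingertips: do not pinch a lip, do not touch the bushing or the collar, which stay seated in their nests, and leave the collar's slide home and everything else on the bench where it is.

Things in the scene. Friction and masses are not known exactly. Their poses are not given: they have to be found in the camera images.
- bush_unit: Gauging station fixed to the bench, one of three alike side by side, each turned a little: the one whose slide carries the flanged bushing. Origin on the bench under the lip's inside face when the slide is home; x along the rails, away from the robot. Base plate 85 mm wide, 8 mm high, x -135 to 200 mm; two rails, top 20 mm; grey gauge head with round dial on top, x 138 to 198 mm, 73 mm high.
- bush_slide (a joint): How far the flat aluminium slide that carries the flanged bushing is drawn out: 0 m = home at its inner stop, 0.100 m = fully out towards the robot at its outer stop. Friction about 1.5 N plus 8 N per m/s; no spring, stays where left.
- bush_lip (a point): Upright lip at the robot-side end of the slide that carries the flanged bushing: plate 75 mm wide, 4 mm thick, top 54 mm above the bench. Origin: middle of the top edge of its inside face (away from the robot); moves with the slide. x along the rails, away from the robot; z up. Behind it (x 0 to 67 mm) the slide's floor is clear, 28 mm below the origin; nest frame (48 mm inside, 10 mm high) centred at x 95 mm.
- bush_apron (a point): Front plate on the outside of the lip of the slide that carries the flanged bushing: 75 mm wide, 6 mm thick, 20 to 48 mm above the bench. Origin: middle of the top edge of its outside face (towards the robot), 10 mm nearer the robot than the lip's inside face. Axes as the lip's. Pushing this face along +x drives the slide home. In the rules bush_slide_c0 is the lip, bush_slide_c1 this plate.
- ring_unit: Gauging station fixed to the bench, one of three alike side by side, each turned a little: the one whose slide carries the flat collar. Origin on the bench under the lip's inside face when the slide is home; x along the rails, away from the robot. Base plate 85 mm wide, 8 mm high, x -135 to 200 mm; two rails, top 20 mm; grey gauge head with round dial on top, x 138 to 198 mm, 73 mm high.
- ring_slide (a joint): How far the flat aluminium slide that carries the flat collar is drawn out: 0 m = home at its inner stop, 0.100 m = fully out towards the robot at its outer stop. Friction about 1.5 N plus 8 N per m/s; no spring, stays where left.
- ring_lip (a point): Upright lip at the robot-side end of the slide that carries the flat collar: plate 75 mm wide, 4 mm thick, top 54 mm above the bench. Origin: middle of the top edge of its inside face (away from the robot); moves with the slide. x along the rails, away from the robot; z up. Behind it (x 0 to 67 mm) the slide's floor is clear, 28 mm below the origin; nest frame (48 mm inside, 10 mm high) centred at x 95 mm.
- ring_apron (a point): Front plate on the outside of the lip of the slide that carries the flat collar: 75 mm wide, 6 mm thick, 20 to 48 mm above the bench. Origin: middle of the top edge of its outside face (towards the robot), 10 mm nearer the robot than the lip's inside face. Axes as the lip's. Pushing this face along +x drives the slide home. In the rules ring_slide_c0 is the lip, ring_slide_c1 this plate.
- empty_unit: Gauging station fixed to the bench, one of three alike side by side, each turned a little: the one whose slide has the empty nest. Origin on the bench under the lip's inside face when the slide is home; x along the rails, away from the robot. Base plate 85 mm wide, 8 mm high, x -135 to 200 mm; two rails, top 20 mm; grey gauge head with round dial on top, x 138 to 198 mm, 73 mm high.
- empty_slide (a joint): How far the flat aluminium slide that has the empty nest is drawn out: 0 m = home at its inner stop, 0.100 m = fully out towards the robot at its outer stop. Friction about 1.5 N plus 8 N per m/s; no spring, stays where left.
- empty_lip (a point): Upright lip at the robot-side end of the slide that has the empty nest: plate 75 mm wide, 4 mm thick, top 54 mm above the bench. Origin: middle of the top edge of its inside face (away from the robot); moves with the slide. x along the rails, away from the robot; z up. Behind it (x 0 to 67 mm) the slide's floor is clear, 28 mm below the origin; nest frame (48 mm inside, 10 mm high) centred at x 95 mm.
- empty_apron (a point): Front plate on the outside of the lip of the slide that has the empty nest: 75 mm wide, 6 mm thick, 20 to 48 mm above the bench. Origin: middle of the top edge of its outside face (towards the robot), 10 mm nearer the robot than the lip's inside face. Axes as the lip's. Pushing this face along +x drives the slide home. In the rules empty_slide_c0 is the lip, empty_slide_c1 this plate.
- bushing: Loose steel flanged bushing standing in its nest: flange 44 mm across and 8 mm thick below, hub 26 mm across above, 30 mm high in all, 0.1 to 0.2 kg. Origin at the centre of its underside, z up.
- collar: Loose flat steel collar lying in its nest, 44 mm outside, 24 mm hole, 12 mm thick. Origin at the centre of its underside.
- spacer: Plain steel spacer, 28 mm across and 40 mm high, standing between the left and the middle station. Leave alone. Origin at its underside.
- oiler: Small white oil bottle, 30 mm across and 75 mm high, standing between the middle and the right station. Leave alone. Origin at its underside.
- driver: Screwdriver lying near the robot on the left. Leave alone. Origin at its underside.
- brush: Small brush lying near the robot on the right. Leave alone. Origin at its underside.
- bin: Blue open parts bin, 150 x 100 x 60 mm, left of the stations. Leave alone. Origin at its underside.
- can: Red bottle, 60 mm across and 130 mm high, right of the stations. Leave alone. Origin at its underside.
- spanner: Spanner lying on the left. Leave alone. Origin at its underside.
Things that resemble listed ones, but are neither listed nor needed, are in the scene too. There is more than one size of the bushing; the job needs the smallest.

How it is judged:
By the outcome, as a careful person would: the job done as asked, in the order asked, and still so for the second after the job is handed in, with the robot touching nothing.
It also fails if it takes over 42 s, if anything falls off the work surface, if the arm or the gripper's body presses on something with over 40 N, if the wrist force passes 120 N, or if a joint passes its speed limit or range.

## Working session

There is one attempt and no reset: what is moved stays moved. The work goes in short steps, Python scripts to look and compute and a tool call to move; the robot and the scene stay as the last step left them, time stands still between calls to the robot, and variables do not carry over. Pictures are saved under pics/ and viewed, at most 10 in all, crops included, and the job is handed in when it is done.

Besides the shell and the picture viewer there is one more tool, called as name(argument=value, ...) on one line, values as JSON. apply_moves: Moves the arm, as the interface text tells. Its arguments: {"type":"object","properties":{"deltas":{"type":"array"},"grip_force":{"type":"number"}},"required":["deltas"]}

```bash
mkdir -p pics
python3 - <<'E'
from station import ctrl
import cv2,numpy as np
for n in("scene","top"):
    c=ctrl.camera(n); cv2.imwrite(f"pics/{n}0.png",cv2.resize(c["img"][:,:,::-1],(800,600),interpolation=cv2.INTER_CUBIC)); print(n,c["K"].tolist(),np.round(c["pose"],4).tolist(),c.keys())
o=ctrl.get_obs(); print(o, ctrl.tip_reach)
E
```

```text
scene [[398.56450286498875, 0.0, 260.57259102836497], [0.0, 398.56450286498875, 193.17335231537373], [0.0, 0.0, 1.0]] [[-0.5875, -0.6943, 0.4158, 1.052], [0.8091, -0.495, 0.3167, 0.3729], [-0.0141, 0.5225, 0.8526, 1.0467], [0.0, 0.0, 0.0, 1.0]] dict_keys(['img', 'K', 'pose'])
top [[493.0381698297648, 0.0, 260.79999111737516], [0.0, 493.0381698297648, 191.35998218118115], [0.0, 0.0, 1.0]] [[0.0082, 0.9972, -0.0737, 0.4826], [-1.0, 0.0084, 0.0019, 0.0152], [0.0025, 0.0737, 0.9973, 1.6142], [0.0, 0.0, 0.0, 1.0]] dict_keys(['img', 'K', 'pose'])
{'time_s': 0.1, 'qpos': array([-1.16961705e+00,  3.00384488e-01,  1.52151470e+00, -3.46850900e-05,
        1.32072074e+00, -6.65922990e-02]), 'joint_vel': array([-0.00098153, -0.0016538 , -0.00122067,  0.00073369, -0.0011422 ,
        0.00104221]), 'tau': array([ 1.56688275e-03, -5.32643330e+01, -3.53283870e+01,  7.10465619e-02,
        2.35170673e-02, -4.24592577e-05]), 'ee_pos': array([ 0.24789011, -0.49069183,  0.19786193]), 'eef_rot': array([-3.14056542e+00, -3.48350288e-05,  4.67780163e-01]), 'force': array([-0.34189208,  0.16531161,  0.03928148]), 'moment': array([-0.02404164, -0.01080599,  0.02646749]), 'grip_force': 0.0, 'grip_width': 0.09394261902346121} 0.025
```

View pics/top0.png

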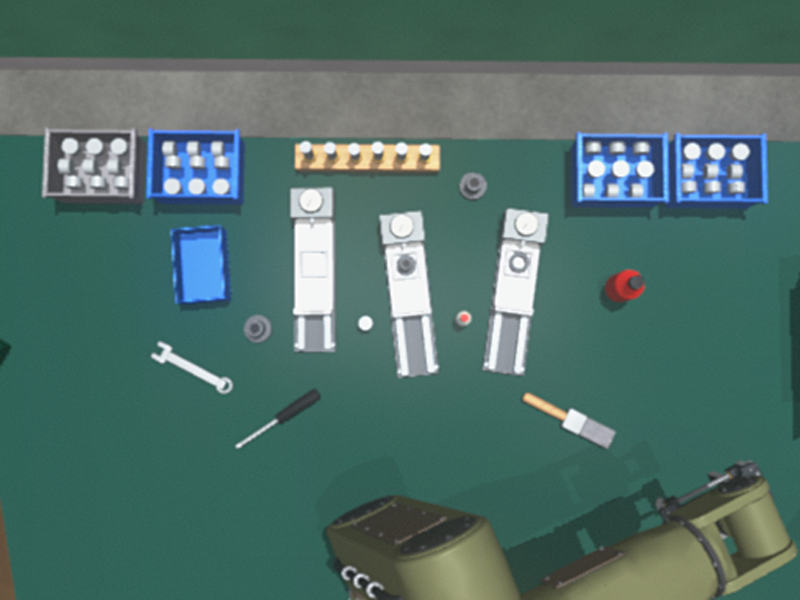

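View pics/scene0.png

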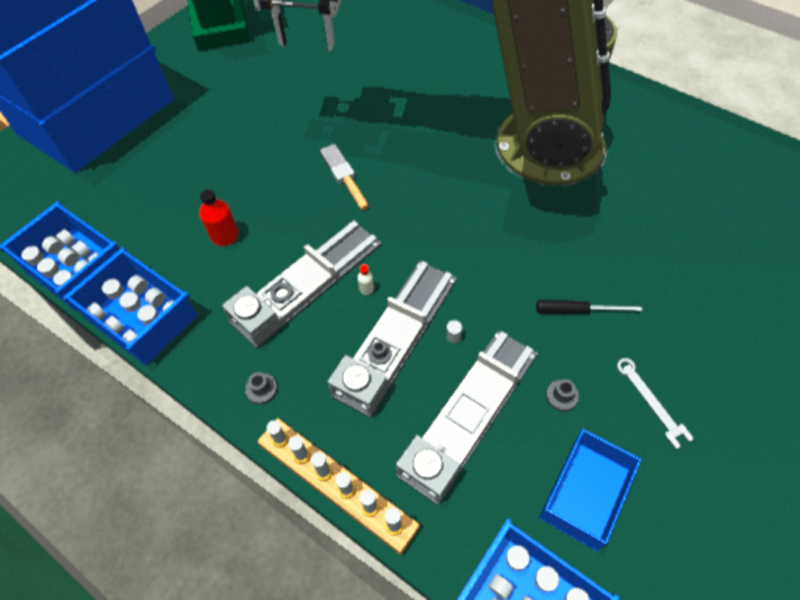

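The top view shows three stations. On the left is the empty nest at (313,264), partly out. In the middle is the bushing at (405,264), and on the right the collar at (519,262). I'll enlarge the lip areas next.

Run:
```python
from station import ctrl
import cv2,numpy as np
t=ctrl.camera("top")["img"][:,:,::-1]; s=ctrl.camera("scene")["img"][:,:,::-1]
cv2.imwrite("t.png",t);cv2.imwrite("s.png",s)
a=cv2.resize(t[115:245,180:356],(800,591),interpolation=cv2.INTER_CUBIC)
cv2.imwrite("pics/t1.png",a)
b=cv2.resize(s[135:325,140:355],(679,600),interpolation=cv2.INTER_CUBIC)
cv2.imwrite("pics/s1.png",b)
```

```text
(no output)
```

View pics/t1.png

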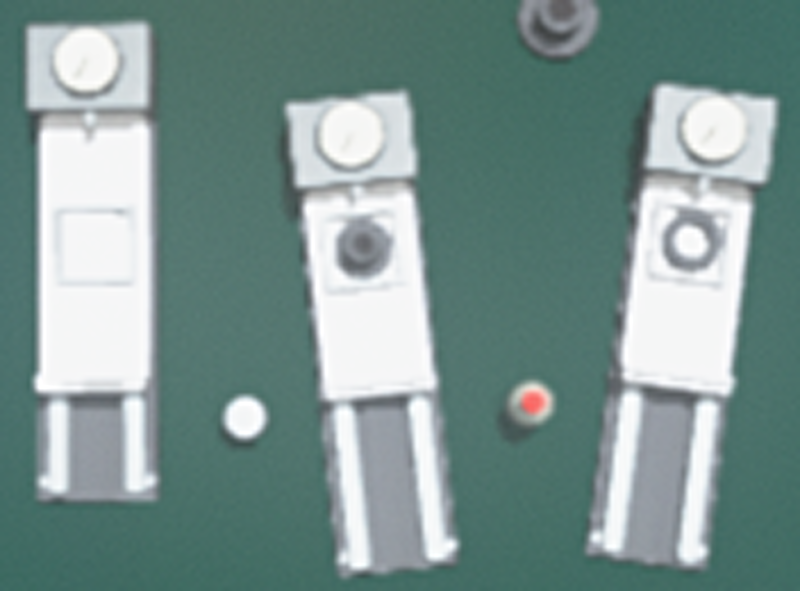

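View pics/s1.png

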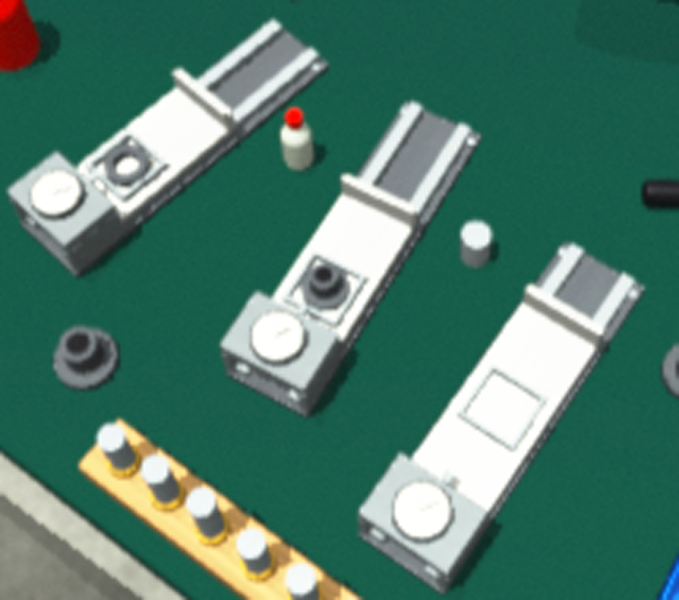

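The crops show the lips' robot-side edges clearly. In the top crop the empty lip runs (36,390)–(150,390), the bush lip (325,400)–(437,385), and the base front corners are sharp too. Next I'll cast rays and triangulate.

```bash
cat > h.py <<'E'
import numpy as np
CAM={}
def setcam(n,c): CAM[n]=(c["K"],c["pose"])
def ray(n,p):
    K,T=CAM[n]; d=np.linalg.solve(K,[p[0],p[1],1.]); return T[:3,3],T[:3,:3]@(d*[1,-1,-1])
def onz(n,p,z):
    o,d=ray(n,p); return o+d*(z-o[2])/d[2]
def tri(p,q):
    o1,d1=ray("top",p);o2,d2=ray("scene",q)
    A=np.c_[d1,-d2]; s=np.linalg.lstsq(A,o2-o1,rcond=None)[0]
    a,b=o1+s[0]*d1,o2+s[1]*d2; return (a+b)/2,np.linalg.norm(a-b)
T=lambda u,v:(180+(u+.5)/4.545-.5,115+(v+.5)/4.545-.5)
S=lambda u,v:(140+(u+.5)/3.158-.5,135+(v+.5)/3.158-.5)
E
python3 - <<'E'
from h import *
from station import ctrl
np.set_printoptions(precision=4,suppress=True)
for n in("top","scene"): setcam(n,ctrl.camera(n))
U={"empty":dict(front=[(38,499),(157,499)],lip=[(35,385),(149,385)],dial=(86,61),sl=[(528,290),(604,334)],sd=(423,511)),
"bush":dict(front=[(340,575),(456,562)],lip=[(324,396),(436,382)],dial=(351,133),sl=[(343,178),(418,214)],sd=(278,336)),
"ring":dict(front=[(588,554),(706,568)],lip=[(620,382),(733,390)],dial=(713,129),sl=[(176,73),(230,120)],sd=(57,194))}
for k,u in U.items():
    f=np.mean([onz("top",T(*p),.008) for p in u["front"]],0)
    L=[onz("top",T(*p),.054) for p in u["lip"]]
    d,e=tri(T(*u["dial"]),S(*u["sd"])); dz=onz("top",T(*u["dial"]),.08)
    ax=(dz-f)[:2]; yaw=np.arctan2(ax[1],ax[0])
    l=np.mean(L,0); a=ax/np.linalg.norm(ax)
    w=(L[1]-L[0])[:2]
    print(k,"front",f,"dialtri",d,e,"yaw",yaw,"lipyaw",np.arctan2(w[0],-w[1]),"dialx-135:",np.linalg.norm(ax)-.135)
    print("  lip",l,"x along from front-.135:",(l-f)[:2]@a-.135, "width",np.linalg.norm(w))
    print("  tri lip",[tri(T(*p),S(*q)) for p,q in zip(u["lip"],u["sl"])])
E
```

```text
empty front [0.492  0.2054 0.008 ] dialtri [0.7979 0.2119 0.0628] 0.0006559883912031084 yaw 0.015312644304821944 lipyaw 0.008351394774741143 dialx-135: 0.16732819170972052
  lip [0.571  0.2051 0.054 ] x along from front-.135: -0.0560268727791889 width 0.07944723642239808
  tri lip [(array([0.5857, 0.2095, 0.1048]), np.float64(0.06603023547635875)), (array([ 0.5613,  0.206 , -0.0146]), np.float64(0.0733617473710635))]
bush front [ 0.4443 -0.0098  0.008 ] dialtri [0.7477 0.0259 0.0673] 0.0003574339169550903 yaw 0.11831131158073145 lipyaw 0.13286448426054603 dialx-135: 0.1683339830290264
  lip [0.5698 0.0043 0.054 ] x along from front-.135: -0.008618292518744325 width 0.0787073512718599
  tri lip [(array([0.5836, 0.016 , 0.1003]), np.float64(0.06821021723088362)), (array([ 0.5609, -0.0041, -0.0078]), np.float64(0.07415073324897821))]
ring front [ 0.451  -0.1876  0.008 ] dialtri [ 0.7535 -0.2272  0.0653] 0.0013108950440522053 yaw -0.12252963904742813 lipyaw -0.062460736164028224 dialx-135: 0.166653116455723
  lip [ 0.5737 -0.2025  0.054 ] x along from front-.135: -0.011470060355894443 width 0.07899068502601096
  tri lip [(array([ 0.5918, -0.177 ,  0.1134]), np.float64(0.056205696511938415)), (array([ 0.5608, -0.2354, -0.0464]), np.float64(0.055518589819859514))]
```

apply_moves(deltas=[[255, 2.5, 3.5, 0, 0, 0, -0.05], [255, 2.5, 3.5, 0, 0, 0, -0.05], [255, 2.5, 3.5, 0, 0, 0, -0.05], [255, 2.5, 3.5, 0, 0, 0, -0.05], [255, 2.5, 3.5, 0, 0, 0, -0.05], [255, 2.5, 3.5, 0, 0, 0, -0.05], [255, 2.5, 3.5, 0, 0, 0, -0.05], [255, 2.5, 3.5, 0, 0, 0, 0], [255, 2.5, 3.5, 0, 0, 0, 0], [255, 2.5, 3.5, 0, 0, 0, 0]], grip_force=5)

```text
time_s: 1.3
ee_pos: [0.4988, -0.1393, 0.1985]
eef_rot: [3.141, -0.0, 0.118]
force: [0.5, -1.3, 0.5]
grip_width: 0.0179
grip_force: 0.0
```

Run:
```python
from h import *
from station import ctrl
np.set_printoptions(precision=4,suppress=True)
for n in("top","scene"): setcam(n,ctrl.camera(n))
# lip ends, top face robot-side edge, correct correspondence
for k,l,s in [("empty",[(35,385),(149,385)],[(604,334),(528,290)]),("bush",[(324,396),(436,382)],[(418,214),(343,178)]),("ring",[(620,382),(733,390)],[(230,120),(176,73)])]:
    print(k,[tri(T(*p),S(*q)) for p,q in zip(l,s)])
    m=[onz("scene",S(*q),.054) for q in s]; print(m,np.mean(m,0))
```

```text
empty [(array([0.5716, 0.2466, 0.0395]), np.float64(0.0007647289344768751)), (array([0.5721, 0.1678, 0.0344]), np.float64(0.0012615217848569212))]
[array([0.5787, 0.2481, 0.054 ]), array([0.581 , 0.1723, 0.054 ])] [0.5799 0.2102 0.054 ]
bush [(array([0.5656, 0.0436, 0.0365]), np.float64(7.439813904131781e-05)), (array([ 0.576 , -0.0353,  0.0397]), np.float64(0.00033437278660666315))]
[array([0.574 , 0.0493, 0.054 ]), array([ 0.5828, -0.0296,  0.054 ])] [0.5784 0.0098 0.054 ]
ring [(array([ 0.5796, -0.1684,  0.0278]), np.float64(0.006068628628155732)), (array([ 0.5727, -0.2453,  0.0375]), np.float64(0.0018008686900873264))]
[array([ 0.5934, -0.157 ,  0.054 ]), array([ 0.581, -0.236,  0.054])] [ 0.5872 -0.1965  0.054 ]
```

apply_moves(deltas=[[255, 2.8, 3.7, 0, 0, 0, 0], [255, 2.8, 3.7, 0, 0, 0, 0], [255, 2.8, 3.7, -1, 0, 0, 0], [255, 2.5, 3.7, -3, 0, 0, 0], [255, 0, 0, -3, 0, 0, 0], [255, 0, 0, 0, 0, 0, 0]])

```text
time_s: 2.0
ee_pos: [0.6033, 0.0047, 0.1263]
eef_rot: [-3.141, 0.007, 0.119]
force: [-0.5, -0.3, -0.6]
grip_width: 0.0005
grip_force: 0.0
```

Run:
```python
from station import ctrl
import cv2
s=ctrl.camera("scene")["img"][:,:,::-1]
cv2.imwrite("pics/s2.png",cv2.resize(s[135:325,140:355],(679,600),interpolation=cv2.INTER_CUBIC))
o=ctrl.get_obs();print(o["ee_pos"],o["eef_rot"],o["grip_width"])
```

```text
[0.60425978 0.00398871 0.12916663] [-3.14114272  0.00364285  0.11778388] 0.00021720157725439244
```

View pics/s2.png

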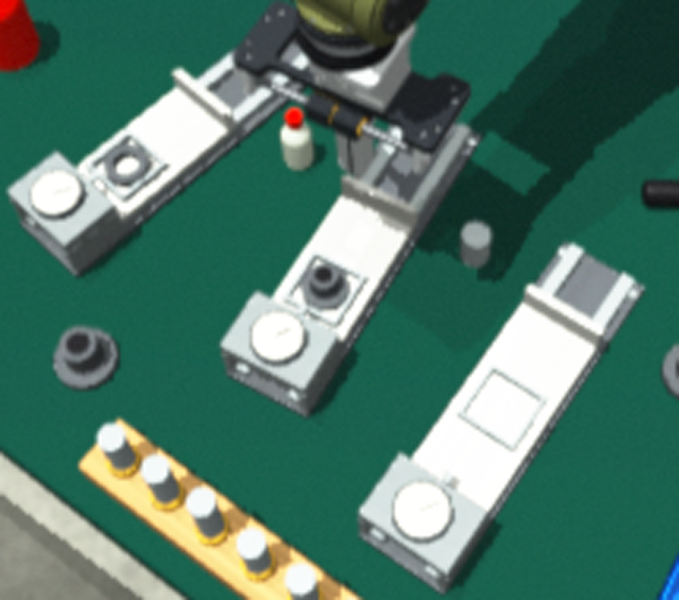

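The gripper body covers the lip's robot side, and a finger shape ends near (355,165). I'll check the projected tip position against it.

Run:
```python
from station import ctrl
import numpy as np,cv2
c=ctrl.camera("scene");K,P=c["K"],c["pose"]
t=ctrl.camera("top");
def pr(c,X):
    p=c["pose"][:3,:3].T@(np.array(X)-c["pose"][:3,3]); p=c["K"]@(p*[1,-1,-1]); return p[:2]/p[2]
p=np.array(ctrl.get_obs()["ee_pos"]); tip=p-[0,0,.025]
for X in(tip,p,p+[0,0,.07],(0.578,.006,.054)):
    q=pr(c,X);print(X,(q-[140,135]+.5)*3.158)
a=cv2.resize(c["img"][150:215,200:300,::-1],(800,520),interpolation=cv2.INTER_CUBIC)
cv2.imwrite("pics/s3.png",a)
print((pr(c,tip)-[200,150])*8)
```

```text
[0.60557709 0.00345342 0.10717274] [355.63321958 183.09400813]
[0.60557709 0.00345342 0.13217274] [354.69742507 167.860562  ]
[0.60557709 0.00345342 0.20217274] [351.86967082 121.82861597]
(0.578, 0.006, 0.054) [377.55821415 193.94023365]
[416.90745935 339.82269316]
```

View pics/s3.png

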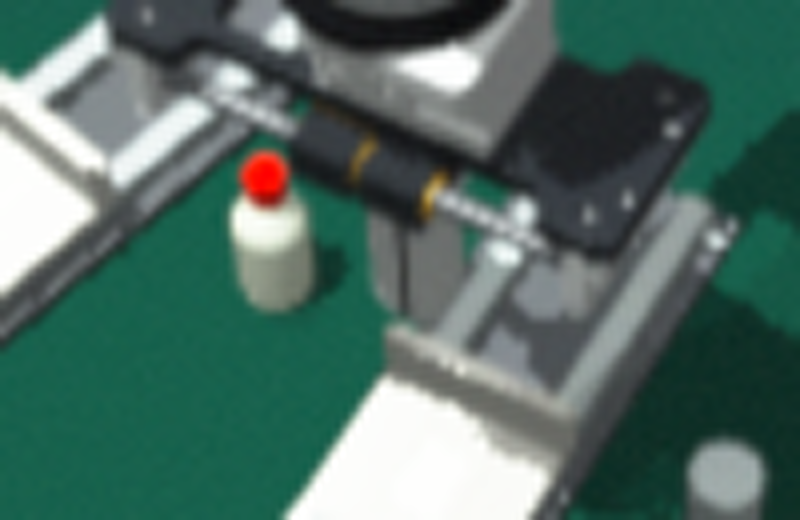

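apply_moves(deltas=[[255, 0.3, 0.2, -1.5, 0, 0, 0], [255, 0, 0, -1.5, 0, 0, 0], [255, 0, 0, 0, 0, 0, 0], [255, 0, 0, 0, 0, 0, 0], [255, 0, 0, 0, 0, 0, 0]])

```text
time_s: 2.65
ee_pos: [0.6084, 0.0064, 0.1009]
eef_rot: [3.141, -0.001, 0.118]
force: [-0.2, -0.6, 0.6]
grip_width: 0.0008
grip_force: 0.0
```

Run:
```python
from station import ctrl
import numpy as np,cv2
p=np.array(ctrl.get_obs()["ee_pos"]);c=ctrl.camera("scene")
def pr(c,X):
    q=c["pose"][:3,:3].T@(np.array(X)-c["pose"][:3,3]); q=c["K"]@(q*[1,-1,-1]); return q[:2]/q[2]
print(p,ctrl.get_obs()["ee_pos"])
a=cv2.resize(c["img"][160:225,200:300,::-1],(800,520),interpolation=cv2.INTER_CUBIC)
ax=np.array([.993,.118,0]);ay=np.array([-.118,.993,0])
for X in(p+ax*.008-[0,0,.025]+ay*.0125,p+ax*.008-[0,0,.025]-ay*.0125): 
    q=(pr(c,X)-[200,160]+.5)*8;print(q); cv2.circle(a,tuple(int(v) for v in q),4,(0,0,255),-1)
for y in(-.0375,.0375):
    X=np.array([.578,.006,.054])+ay*y;q=(pr(c,X)-[200,160]+.5)*8; cv2.circle(a,tuple(int(v) for v in q),4,(255,0,255),-1)
cv2.imwrite("pics/s4.png",a)
```

```text
[0.60841957 0.00638021 0.10087663] [0.60848883 0.00644337 0.10101179]
[445.13791852 351.71285332]
[383.70945356 322.27974795]
```

View pics/s4.png

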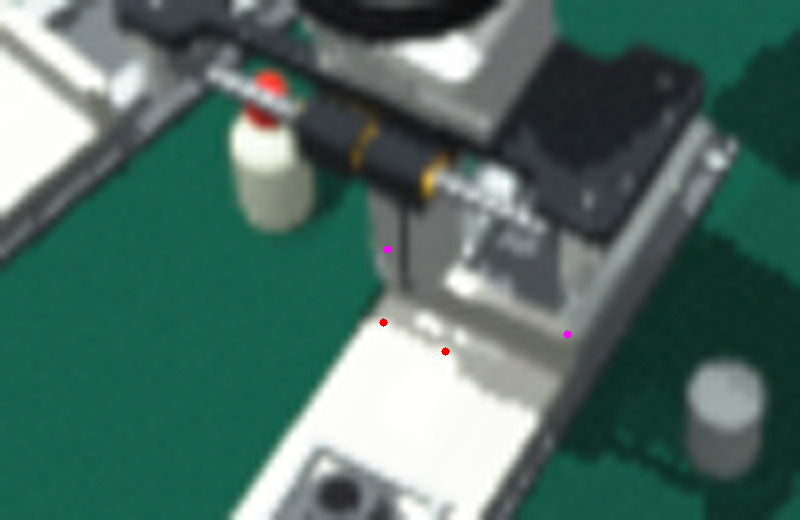

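The magenta dots (lip as measured) sit on the lip's ends, (388,250) and (567,335). The fingers come down on the far side of the lip at columns 383–445, well ahead of the nest. It's clear to go down behind the lip.

apply_moves(deltas=[[255, 0, 0, -1.5, 0, 0, 0], [255, 0, 0, -1.5, 0, 0, 0], [255, 0, 0, -0.7, 0, 0, 0], [255, 0, 0, 0, 0, 0, 0], [255, 0, 0, 0, 0, 0, 0]])

```text
time_s: 3.2
ee_pos: [0.6083, 0.0065, 0.0634]
eef_rot: [-3.142, 0.0, 0.118]
force: [0.2, -0.4, 0.1]
grip_width: 0.0003
grip_force: 0.0
```

Run:
```python
from station import ctrl
import cv2
c=ctrl.camera("scene")
cv2.imwrite("pics/s5.png",cv2.resize(c["img"][160:225,200:300,::-1],(800,520),interpolation=cv2.INTER_CUBIC))
o=ctrl.get_obs();print(o["ee_pos"],o["force"])
```

```text
[0.6084807  0.00647657 0.06377036] [-0.17831636 -0.4159448   0.77879063]
```

View pics/s5.png

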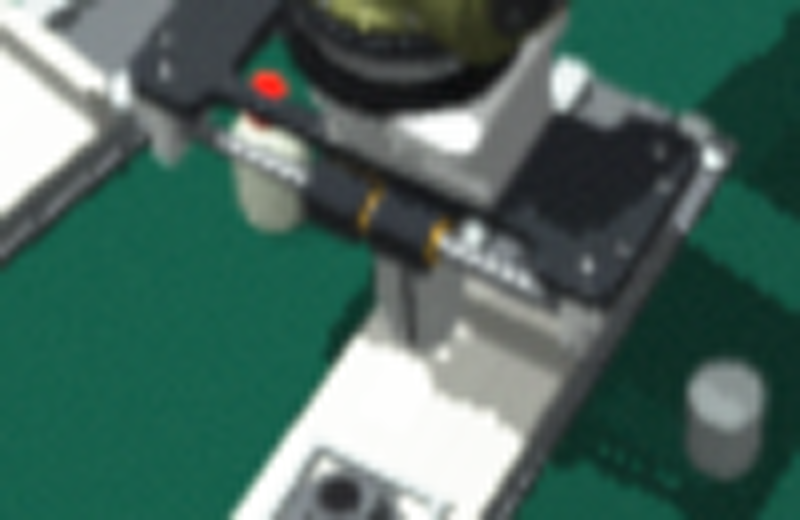

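The fingers now stand inside the lip at about (410,345), above the slide's floor. I'll pull along the rails.

apply_moves(deltas=[[255, -0.8, -0.1, -0.3, 0, 0, 0], [255, -0.8, -0.1, 0, 0, 0, 0], [255, -0.8, -0.1, 0, 0, 0, 0], [255, -0.8, -0.1, 0, 0, 0, 0], [255, -0.8, -0.1, 0, 0, 0, 0], [255, -0.8, -0.1, 0, 0, 0, 0]])

```text
time_s: 3.85
ee_pos: [0.5596, 0.0004, 0.0606]
eef_rot: [3.142, -0.0, 0.118]
force: [0.2, -0.2, 0.3]
grip_width: 0.0003
grip_force: 0.0
```

Run:
```python
from station import ctrl
import cv2,numpy as np
b=cv2.imread("s.png").astype(int); c=ctrl.camera("scene")["img"][:,:,::-1].astype(int)
d=np.abs(b-c).sum(2)[215:265,205:265]
print("changed px around nest/bushing:",(d>60).sum(), np.argwhere(d>60).mean(0) if (d>60).any() else "")
# dark blob
for im in(b,c):
    g=im.max(2)[210:262,215:275]; m=np.argwhere(g<75); 
    hs=cv2.connectedComponentsWithStats(((im.max(2)<90)&(im.max(2)-im.min(2)<25)).astype(np.uint8)[190:265,210:290])
    print([(np.round(hs[3][i]+[210,190],1).tolist(),int(hs[2][i,4])) for i in range(1,hs[0]) if hs[2][i,4]>25])
print(ctrl.get_obs()["force"])
```

```text
changed px around nest/bushing: 0 
[([251.6, 240.0], 232), ([243.9, 226.4], 35)]
[([267.3, 193.4], 60), ([258.2, 229.4], 293), ([243.8, 226.4], 30)]
[-0.60986005 -0.79554241 -0.35595935]
```

Run:
```python
from station import ctrl
import cv2,numpy as np
c=ctrl.camera("scene");t=ctrl.camera("top")
a=cv2.resize(c["img"][150:215,200:300,::-1],(800,520),interpolation=cv2.INTER_CUBIC)
cv2.imwrite("pics/s6.png",a)
```

```text
(no output)
```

View pics/s6.png

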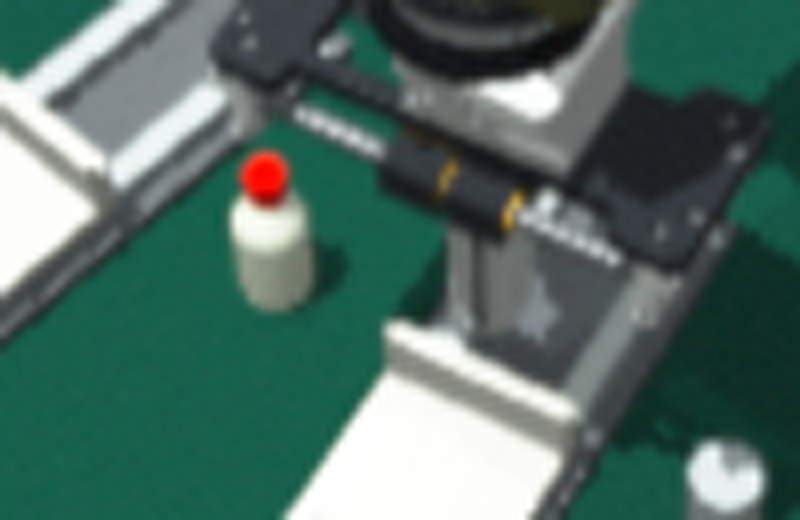

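```bash
python3 - <<'E'
from h import *
from station import ctrl
np.set_printoptions(precision=4,suppress=True)
setcam("scene",ctrl.camera("scene"))
def atx(p,x):
    o,d=ray("scene",p); return o+d*(x-o[0])/d[0]
for nm,uv,oy,z in(("s4",(405,292),160,.076),("s5",(412,348),160,.0386)):
    p=(200+uv[0]/8-.5,oy+uv[1]/8-.5)
    for x in(.600,.616): print(nm,z,x,atx(p,x))
E
python3 -c "
import cv2;a=cv2.imread('pics/s5.png');print(a[250:420:8,408].tolist());print(a[250:420:8,430].tolist())"
```

```text
s4 0.076 0.6 [ 0.6    -0.0094  0.0684]
s4 0.076 0.616 [0.616  0.0042 0.1031]
s5 0.0386 0.6 [ 0.6    -0.0079  0.0299]
s5 0.0386 0.616 [0.616  0.0056 0.0659]
[[33, 29, 27], [33, 31, 28], [46, 47, 44], [64, 65, 62], [73, 73, 70], [71, 72, 70], [68, 69, 66], [73, 73, 70], [73, 75, 71], [76, 78, 75], [79, 79, 77], [86, 89, 87], [126, 131, 130], [196, 204, 202], [240, 245, 244], [252, 253, 253], [253, 254, 254], [253, 254, 254], [253, 254, 254], [253, 254, 254], [253, 254, 254], [253, 254, 254]]
[[39, 80, 97], [34, 66, 82], [52, 65, 69], [84, 87, 85], [106, 107, 104], [109, 111, 110], [109, 112, 109], [111, 113, 109], [112, 115, 110], [111, 114, 109], [110, 112, 108], [110, 110, 108], [124, 128, 124], [152, 160, 156], [169, 179, 176], [191, 201, 200], [211, 219, 217], [228, 234, 234], [241, 244, 244], [247, 251, 250], [249, 251, 251], [249, 252, 251]]
```

The fingers passed over the lip without touching it: the lip is unmoved at (390,325)–(575,415). The ray check puts the physical tips about 27 mm higher than assumed. I'll go back behind the lip and lower in small steps, watching the force.

apply_moves(deltas=[[255, 0, 0, 2, 0, 0, 0], [255, 1.7, 0.2, 0, 0, 0, 0], [255, 1.7, 0.2, 0, 0, 0, 0], [255, 1.6, 0.2, 0, 0, 0, 0], [255, 0, 0, -1, 0, 0, 0], [255, 0, 0, -1.5, 0, 0, 0], [255, 0, 0, -0.3, 0, 0, 0], [255, 0, 0, -0.3, 0, 0, 0], [255, 0, 0, 0, 0, 0, 0]])

```text
time_s: 4.95
ee_pos: [0.6099, 0.0064, 0.0492]
eef_rot: [-3.141, 0.001, 0.118]
force: [-0.2, -0.2, 0.5]
grip_width: 0.0007
grip_force: 0.0
```

apply_moves(deltas=[[255, 0, 0, -0.3, 0, 0, 0], [255, 0, 0, -0.3, 0, 0, 0], [255, 0, 0, 0, 0, 0, 0]])

```text
time_s: 5.25
ee_pos: [0.61, 0.0065, 0.0431]
eef_rot: [-3.142, 0.0, 0.118]
force: [0.6, 0.1, -1.1]
grip_width: 0.0004
grip_force: 0.0
```

Run:
```python
from station import ctrl
import numpy as np
c=ctrl.camera("scene")
g=c["img"][:,:,0].astype(int)
print(ctrl.get_obs()["ee_pos"],ctrl.get_obs()["force"])
print(g[190:222,246:262])
```

```text
[0.61014709 0.00647724 0.04335751] [-0.36100424 -0.60048172  0.23067169]
[[ 66  58  54  56  52  45  40  39  25  20  22  36  49  70  88  54]
 [ 68  56  57  60  56  54  54  55  43  40  27  36  35  33  46  35]
 [ 62  51  54  54  57  56  57  61  77  94  53  63  60  40  40  34]
 [ 37  39  46  51  53  55  56  74 144 146  94  95  91  68  79  62]
 [ 26  26  31  39  43  46  52  90 176 176 143 118 113  95 112  93]
 [ 25  30  28  28  27  35  47  95 134 183 172 167 151 129 119  95]
 [ 31  59  48  34  27  28  42 105 102 113 134 182 173 167 155 126]
 [ 42  94  84  67  39  36  39  82 109  98  97 108 121 181 175 167]
 [ 51 101 106 100  57  66  58  67 104 106 105  98  92 109 118 176]
 [103 109 107 104  65  89  89  94 105 106 106 105 103  96  93 105]
 [161 135 111 104  71  84 102 108 108 107 106 108 113 108 103  96]
 [211 161 118 104  71  81 106 107 109 106 107 111 143 129 115 108]
 [231 178 120 106  70  76 104 109 110 105 108 118 170 159 140 128]
 [185 167 130 106  76  68 100 107 111 107 109 129 162 165 162 155]
 [194 183 160 116  86  70 103 108 109 108 117 150 164 167 167 165]
 [241 239 230 155  95 
[... 417 characters left out ...]
 223 185 168 171 169 167 165]
 [253 254 254 253 252 251 251 251 251 249 229 188 214 218 177 166]
 [252 253 253 252 252 251 251 251 251 251 248 231 246 247 198 172]
 [251 251 252 252 251 251 251 252 251 251 250 249 250 250 230 218]
 [251 251 252 252 251 251 252 252 251 251 250 250 251 250 249 248]
 [251 252 252 251 251 252 252 251 251 250 250 251 251 250 250 251]
 [246 249 250 251 251 252 252 251 250 250 251 251 251 250 250 251]
 [216 231 242 246 250 251 251 251 250 251 251 251 251 250 250 250]
 [133 171 214 224 241 248 249 250 250 252 251 251 251 251 251 249]
 [121 125 134 169 216 231 241 247 249 251 251 251 251 251 250 244]
 [128 114 118 138 169 185 218 231 243 247 249 251 251 251 249 218]]
```

apply_moves(deltas=[[255, 0, 0, -0.3, 0, 0, 0], [255, 0, 0, -0.3, 0, 0, 0], [255, 0, 0, 0, 0, 0, 0]])

```text
time_s: 5.6
ee_pos: [0.61, 0.0065, 0.0369]
eef_rot: [-3.141, 0.001, 0.118]
force: [0.1, 0.3, -0.9]
grip_width: 0.0003
grip_force: 0.0
```

apply_moves(deltas=[[255, -1, -0.12, 0, 0, 0, 0], [255, -1, -0.12, 0, 0, 0, 0], [255, -0.5, -0.06, 0, 0, 0, 0], [255, -0.5, -0.06, 0, 0, 0, 0]])

```text
time_s: 6.0
ee_pos: [0.5803, 0.0029, 0.0376]
eef_rot: [3.142, -0.001, 0.118]
force: [1.7, 0.7, -2.4]
grip_width: 0.0001
grip_force: 1.0
```

```bash
cat >> h.py <<'E'
def lipdiff():
    from station import ctrl
    import cv2
    b=cv2.imread("s.png").astype(int); c=ctrl.camera("scene")["img"][:,:,::-1].astype(int)
    d=np.abs(b-c).sum(2)[215:265,205:265]
    o=ctrl.get_obs(); print("nest change",(d>60).sum(),o["ee_pos"],o["force"])
    return c
E
python3 -c "
from h import *
lipdiff()"
```

```text
nest change 282 [0.57959274 0.00284684 0.03747386] [-0.075887    0.07247396 -0.37731117]
```

The lip is hooked: the force is 1.7 N and the nest is moving. I'll continue the pull.

apply_moves(deltas=[[255, -1, -0.12, 0, 0, 0, 0], [255, -1, -0.12, 0, 0, 0, 0], [255, -1, -0.12, 0, 0, 0, 0], [255, -1, -0.12, 0, 0, 0, 0], [255, -1, -0.12, 0, 0, 0, 0], [255, -1, -0.12, 0, 0, 0, 0], [255, -1, -0.12, 0, 0, 0, 0], [255, -0.5, -0.06, 0, 0, 0, 0]])

```text
time_s: 6.85
ee_pos: [0.5041, -0.0062, 0.0374]
eef_rot: [-3.142, 0.001, 0.118]
force: [2.1, 0.4, -0.5]
grip_width: 0.0004
grip_force: 1.0
```

```bash
python3 -c "
from h import *
import cv2
c=lipdiff().astype(np.uint8)
cv2.imwrite('pics/s7.png',cv2.resize(c[110:290,150:360],(700,600),interpolation=cv2.INTER_CUBIC))"
```

```text
nest change 403 [ 0.50377014 -0.00625218  0.03727243] [ 0.24514996  0.36151163 -0.04237663]
```

View pics/s7.png

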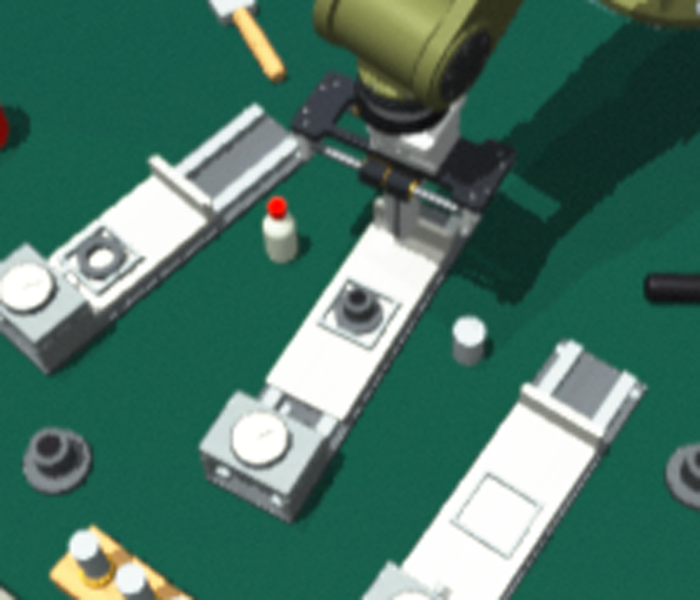

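The slide is well out with the bushing still seated at (357,303), and the fingers are hooked behind the lip. I'll now move gently to the stop.

apply_moves(deltas=[[255, -0.5, -0.06, 0, 0, 0, 0], [255, -0.5, -0.06, 0, 0, 0, 0], [255, -0.3, -0.04, 0, 0, 0, 0]])

```text
time_s: 7.2
ee_pos: [0.4918, -0.0077, 0.0374]
eef_rot: [-3.142, 0.0, 0.118]
force: [1.5, 1.8, 0.2]
grip_width: 0.0004
grip_force: 0.9
```

apply_moves(deltas=[[255, -0.3, -0.04, 0, 0, 0, 0], [255, -0.2, -0.02, 0, 0, 0, 0]])

```text
time_s: 7.4
ee_pos: [0.4892, -0.0081, 0.0377]
eef_rot: [3.141, -0.006, 0.117]
force: [25.8, 5.6, -20.5]
grip_width: 0.0009
grip_force: 13.1
```

At the stop: the force rose to 26 N after about 100 mm of travel. I'll back off, lift, and cross to the front of the empty slide.

apply_moves(deltas=[[255, 0.8, 0.1, 0, 0, 0, 0], [255, 0.8, 0.1, 0, 0, 0, 0], [255, 0, 0, 0, 0, 0, 0], [255, 0, 0, 2.5, 0, 0, 0], [255, 0, 0, 3, 0, 0, 0], [255, 0, 0, 3, 0, 0, 0], [255, 0, 0, 0, 0, 0, 0]])

```text
time_s: 8.1
ee_pos: [0.5047, -0.0065, 0.1259]
eef_rot: [3.14, -0.005, 0.118]
force: [0.4, -0.5, -0.3]
grip_width: 0.0006
grip_force: 0.0
```

apply_moves(deltas=[[255, 0.3, 3.0, 0, 0, 0, -0.035], [255, 0.3, 3.0, 0, 0, 0, -0.035], [255, 0.3, 3.0, 0, 0, 0, -0.035], [255, 0.3, 3.0, 0, 0, 0, 0], [255, 0.3, 3.0, 0, 0, 0, 0], [255, 0.3, 3.0, 0, 0, 0, 0], [255, 0.2, 2.0, 0, 0, 0, 0], [255, 0, 1.3, 0, 0, 0, 0], [255, 0, 0, 0, 0, 0, 0]])

```text
time_s: 9.0
ee_pos: [0.5228, 0.2075, 0.1217]
eef_rot: [3.141, 0.001, 0.014]
force: [-0.1, 0.4, 0.2]
grip_width: 0.0005
grip_force: 0.0
```

Run:
```python
from station import ctrl
import cv2,numpy as np
from h import *
np.set_printoptions(precision=4,suppress=True)
o=ctrl.get_obs();print(o["ee_pos"],o["eef_rot"],o["force"])
c=ctrl.camera("top");setcam("top",c);s=ctrl.camera("scene");setcam("scene",s)
b=cv2.imread("s.png")[:,:,::-1].astype(int)
# bushing position: dark blob in scene
for im in(b,s["img"].astype(int)):
    m=((im.max(2)<95)&(im.max(2)-im.min(2)<25)).astype(np.uint8); n,_,st,ce=cv2.connectedComponentsWithStats(m[180:265,215:290])
    for i in range(1,n):
        if 20<st[i,4]<400: print((ce[i]+[215,180]).round(1),st[i,4],onz("scene",ce[i]+[215,180],.045))
```

```text
[0.5228 0.2075 0.1217] [3.1413 0.0011 0.0142] [-0.1345  0.4321  0.1841]
[251.9 239.3] 246 [0.6978 0.0688 0.045 ]
[243.6 226.3] 41 [0.6794 0.0261 0.045 ]
[271.9 208.1] 147 [0.5853 0.0568 0.045 ]
[259.4 194.8] 23 [0.57   0.0014 0.045 ]
[260.8 199.7] 39 [0.5811 0.0145 0.045 ]
[243.  253.1] 140 [0.7447 0.0737 0.045 ]
```

apply_moves(deltas=[[255, 0, 0, -3, 0, 0, 0], [255, 0, 0, -3, 0, 0, 0], [255, 0, 0, -1.5, 0, 0, 0], [255, 0, 0, -1.0, 0, 0, 0], [255, 0, 0, -0.3, 0, 0, 0], [255, 0, 0, 0, 0, 0, 0]])

```text
time_s: 9.7
ee_pos: [0.5236, 0.2066, 0.035]
eef_rot: [-3.141, -0.001, 0.013]
force: [-0.1, -0.2, 0.7]
grip_width: 0.0004
grip_force: 0.0
```

apply_moves(deltas=[[255, 1, 0, 0, 0, 0, 0], [255, 1, 0, 0, 0, 0, 0], [255, 1, 0, 0, 0, 0, 0], [255, 1, 0, 0, 0, 0, 0], [255, 0.7, 0, 0, 0, 0, 0]])

```text
time_s: 10.2
ee_pos: [0.5711, 0.2067, 0.0345]
eef_rot: [-3.142, 0.0, 0.013]
force: [-2.3, -0.3, 1.8]
grip_width: 0.0008
grip_force: 1.0
```

apply_moves(deltas=[[255, 0.8, 0.01, 0, 0, 0, 0], [255, 0.8, 0.01, 0, 0, 0, 0], [255, 0.7, 0.01, 0, 0, 0, 0], [255, 0.5, 0, 0, 0, 0, 0], [255, 0.4, 0, 0, 0, 0, 0]])

```text
time_s: 10.7
ee_pos: [0.6026, 0.207, 0.0343]
eef_rot: [-3.142, 0.0, 0.013]
force: [-2.2, 1.8, 0.3]
grip_width: 0.0005
grip_force: 0.9
```

apply_moves(deltas=[[255, 0.3, 0, 0, 0, 0, 0], [255, 0.2, 0, 0, 0, 0, 0]])

```text
time_s: 10.9
ee_pos: [0.6073, 0.207, 0.0344]
eef_rot: [3.142, 0.0, 0.013]
force: [-1.8, 2.3, -0.5]
grip_width: 0.0005
grip_force: 0.8
```

apply_moves(deltas=[[255, 0.3, 0, 0, 0, 0, 0], [255, 0.2, 0, 0, 0, 0, 0]])

```text
time_s: 11.1
ee_pos: [0.6094, 0.207, 0.0342]
eef_rot: [3.141, 0.008, 0.013]
force: [-32.8, -1.8, 19.0]
grip_width: 0.0003
grip_force: 16.8
```

Home at its inner stop, at the predicted place. I'll retreat now.

apply_moves(deltas=[[255, -1, 0, 0, 0, 0, 0], [255, -1.5, 0, 0, 0, 0, 0], [255, -1.5, 0, 0, 0, 0, 0], [255, 0, 0, 3, 0, 0, 0], [255, 0, 0, 4, 0, 0, 0], [255, 0, 0, 4, 0, 0, 0], [255, -2, 0, 3, 0, 0, 0], [255, -2, -3, 0, 0, 0, 0], [255, -2, -3, 0, 0, 0, 0], [255, 0, 0, 0, 0, 0, 0]])

```text
time_s: 12.1
ee_pos: [0.5111, 0.1446, 0.1752]
eef_rot: [3.141, -0.001, 0.011]
force: [0.3, -0.6, -0.5]
grip_width: 0.0006
grip_force: 0.0
```

Run:
```python
from station import ctrl
import cv2,numpy as np
from h import *
np.set_printoptions(precision=4,suppress=True)
s=ctrl.camera("scene");setcam("scene",s);im=s["img"].astype(int);b=cv2.imread("s.png")[:,:,::-1].astype(int)
d=np.abs(im-b).sum(2)>90
print("force",ctrl.get_obs()["force"],ctrl.get_obs()["ee_pos"])
# unchanged checks in regions (rows, cols): ring station+collar, oiler, spacer
for k,(r0,r1,c0,c1) in dict(ring=(150,220,143,222),oiler=(167,190,226,242),spacer=(203,221,284,298)).items(): print(k,d[r0:r1,c0:c1].sum())
# bush lip in the edge profile: bright floor end (far edge) along centre; empty lip top edge profile along the rail axis
def pr(X):
    q=s["pose"][:3,:3].T@(np.array(X)-s["pose"][:3,3]); q=s["K"]@(q*[1,-1,-1]); return q[:2]/q[2]
g=cv2.GaussianBlur(im.mean(2).astype(np.float32),(0,0),.5); gb=b.mean(2)
def prof(o,yaw,xs,yo):
    a=np.array([np.cos(yaw),np.sin(yaw)]);n=np.array([-a[1],a[0]])
    return [int(cv2.getRectSubPix(g,(1,1),tuple(pr([*(o+a*x+n*yo),.054]).astype(np.float32)))[0,0]) for x in xs]
xs=np.arange(-.06,.041,.005)
for k,o,y,off in(("empty",np.array([.627,.2075]),.0135,0),("bush_out",np.array([.578,.006]),.118,-.0993),("ring",np.array([.585,-.204]),-.122,0)):
    print(k,[(round(float(x)*1000),v) for x,v in zip(xs,prof(o,y,xs+off,.02))])
```

```text
force [ 0.0948 -0.0493  0.0065] [0.5121 0.1458 0.1753]
ring 0
oiler 0
spacer 0
empty [(-60, 130), (-55, 134), (-50, 141), (-45, 142), (-40, 140), (-35, 141), (-30, 141), (-25, 141), (-20, 141), (-15, 141), (-10, 144), (-5, 212), (0, 248), (5, 181), (10, 144), (15, 224), (20, 252), (25, 252), (30, 252), (35, 252), (40, 252)]
bush_out [(-60, 63), (-55, 63), (-50, 64), (-45, 63), (-40, 63), (-35, 63), (-30, 63), (-25, 63), (-20, 63), (-15, 64), (-10, 88), (-5, 188), (0, 234), (5, 161), (10, 134), (15, 160), (20, 230), (25, 251), (30, 252), (35, 252), (40, 252)]
ring [(-60, 133), (-55, 134), (-50, 134), (-45, 134), (-40, 134), (-35, 134), (-30, 135), (-25, 133), (-20, 134), (-15, 135), (-10, 153), (-5, 230), (0, 239), (5, 163), (10, 176), (15, 244), (20, 252), (25, 252), (30, 252), (35, 252), (40, 252)]
```

The three lip profiles match: the empty slide is home, the bush slide is at 100 mm, and the collar's slide is unchanged.

```bash
python3 -c "
from station import ctrl
print(ctrl.hand_in())"
```

```text
the job is handed in; nothing more can be done
None
```

The job is handed in at about 12 s of the 42 s: the empty slide is pushed home to its stop, the bushing slide is drawn out to its outer stop with the bushing still seated, and the collar's slide, the oiler and the spacer show no change in the scene camera.

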